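# Roll a freshly lacquered lamp tube into its drying nest with a wooden paddle

### The arm

A 7-joint arm with a two-finger parallel gripper is mounted at the origin on the work surface. World frame = base frame: x ahead of the robot, y to its left, z up, the work surface at z = 0. Lengths are in m, angles in rad, forces in N, time in s.
With the tool pointing down it reaches from about 0.4 to 0.85 m from the base axis. Payload 6.9 kg.
Tool frame: the origin (TCP) lies between the finger pads; the fingertips stand 8 mm ahead of it and the grasp point (between the pads) lies 11 mm behind it; z points along the fingers, y is the direction in which the jaws open and shut (so a half turn about z gives the same grasp; the last joint's range is limited). The gripper opens to 85 mm and grips with 20 to 120 N. Pads are 22 mm wide; open, the fingers measure 114 mm over their backs; the gripper's body (76 mm by 85 mm) begins 54 mm behind the grasp point. The pads swing forward as they close: fully open they stand 13 mm farther back than shut.
Start: joints at [-1.093, 0.507, -0.238, 1.5, 0.126, 1.149, -0.155], TCP at [0.228, 0.582, 0.239] pointing down, gripper open.
Joint ranges: [-3.08, 3.08], [-0.24, 2.05], [-1.43, 1.35], [0, 2.5], [-1.52, 4.66], [0.17, 1.96], [-2.89, 2.89]. Speed limits (rad/s): [2.39, 2.39, 3.14, 3.14, 3.14, 3.14, 3.14].

### API

Orientations are given as a unit quaternion [x, y, z, w].
In Python, from rig import manip gives the robot as it stands. The module is installed in compiled form; this text tells all that it offers.
- The arm moves only by the tool play_rows, never from a script. Its argument "targets" is a list of rows, each a list of 3 entries, a list of its own where there are three numbers: the turn, a rotation vector about the tool's x, y, z in degrees, then the shift along the tool's x, y, z in m, then the opening in per cent of the stroke, from 0 (shut) to 100 (fully open). In form: [[[wx, wy, wz], [dx, dy, dz], grip], ...]. A call has exactly 8 rows; each row is the pose to reach, as a shift and turn from the pose commanded when the call began, along the tool's axes at that moment; what a row does not reach only later rows make up. A row lasts 1/8 s, in which the tool goes at most 62.5 mm and 10.7 degrees, less where a joint would pass 70% of its speed; a pose out of reach is approached as far as the arm can. A call with a gripper value outside its range is refused whole. The fingers move at their own pace and stop on an object; "grip_force" is the grip in N (left out, the last holds). Time passes only in rows, so rows that repeat a pose let the fingers close, or fill a call up. It gives the time, the measured TCP pose, the force and the opening at its end, in the units of the state.
- manip.read_state(): the state, without advancing time (a new reading comes with each control period).
- manip.snapshot(name): name is "side" or "top"; returns the picture (384x512x3 uint8, blue, green, red); there is no depth.
- manip.camera_params(name): a dict with "K" (3x3 intrinsics, pixels), "xyz" and "rotation" of the camera in the world. Camera axes: x right, y down, z forward; pixel columns grow to the right and rows downward; lengths in m; the calibration is good to about 2 mm. A picture is of the moment at which its call begins. camera_params takes no time and is no camera call.
- manip.finish_job(): hands the job in, once; it reports no verdict.
The state is a dict: "time_s": time; "joint_positions": joint angles; "joint_velocities": joint speeds; "joint_torque": joint torques, N m; "ee_pos": TCP position; "tool_rot": TCP orientation; "ft_force": force on the tool from outside, world axes, zero at the start; "moment": the same for the moment, N m; "opening": finger opening in m.
Only numpy, scipy, OpenCV 4.12 (cv2) and the standard library are available. Lean on these libraries where they do the work, as an engineer would, in place of code of your own. Each camera call takes 0.05 s, during which the arm holds its last target.

### The job

The lacquer on the brass lamp tube is still soft, so do not touch the tube with the gripper: take the wooden paddle from its cork pad and with it gently roll the tube along the track, up the little ramp and over the ridge into the nest. Keep pushing lightly until the tube bears on the nest's end stop and press it there with a steady push of 5 to 10 N, never over 15 N, for about a second, keeping the paddle upright. Then leave the tube in the nest and stand the paddle upright back on its cork pad, without disturbing the other things on the bench.

Things in the scene. Friction and masses are not known exactly. Their poses are not given: they have to be found in the camera images.
- track: Fixed plywood board 310 (its x, from -150 to 160) x 156 (y) x 18 mm, origin at its underside, on the bench. Tube rolls to +x on two strips along it (16 mm wide, y = -42 and +42, tops z = 22 mm) between side guides (inner faces y = -65 and +65, tops z = 36 mm); a lip at the near end (x = -150 to -142) has its top at z = 28 mm. All rigid.
- lane (a point): Middle of the strips' tops, 22 mm over the track's origin, same axes. The rigid wooden nest, 116 mm wide, lies on the strips: ramp 42 mm long rising 9 mm; ridge 3 mm long, top z = 9; pocket 31.5 mm long, floor z = 6; stop 16 mm thick, top z = 32. Stop face is screwed anywhere at x = 90 to 140 mm (ramp foot 76.5 mm before it), not measured: feel or see it.
- tube: Loose brass tube, 38 mm diameter, 120 mm long, dark ends, 0.17 to 0.34 kg; origin at its centre, y along it, across the track. Starts at rest at track x = -75 to -45, centre z = 41 mm (in the nest's pocket z = 47, 19 mm before the stop face, 2 mm of play). Rolls freely, runs ahead if pushed fast; smooth (friction about 0.4); the ramp takes 1 to 4 N, then it drops 3 mm off the ridge.
- paddle: Loose wooden paddle standing on the pad, 0.12 kg, origin at the centre of its underside. Blade 22 (its x) x 80 (y) x 40 mm tall; handle above it 22 (x) x 30 (y) mm, up to z = 96 mm. Front and back alike. Best gripped across its x (22 mm). Pushing along the track with its underside at track z = 34 mm it clears lip, ramp and ridge and meets the tube near its axis.
- pad: Fixed cork pad 110 mm (its x) by 130 mm (its y), 4 mm thick, flat on the bench, origin at the centre of its underside; the paddle's place.
- jar: Bystander: closed amber glass jar, 60 mm diameter, 85 mm tall, origin at the centre of its underside. Not to be moved.
- cup: Bystander: brass candle cup, 52 mm diameter, 46 mm tall, origin at the centre of its underside. Not to be moved.
- driver: Bystander: screwdriver 130 mm long with black handle lying on the bench. Not to be moved.

How it is judged:
On the way, in this order (a step that is already met when the one before it is completed fails the run):
1. the paddle is lifted off its pad (height (world z) of paddle above 0.03 m and contact force between the fingers and paddle above 1 N), for 0.1 s.
2. the paddle, beside the tube, presses the tube against the stop in the nest with 5 to 10 N for half a second (contact force between paddle and tube between 5 and 10 N and z of tube in the frame of track between 0.0455 and 0.0487 m and x of tube in the frame of track above 0.066 m and linear speed of tube below 0.01 m/s and z of paddle in the frame of track below 0.047 m), for 0.5 s.
At the end, for the whole second after the job is handed in: The tube rests in the nest's pocket (centre 45.5 to 48.5 mm above the track's underside and 66 to 124 mm ahead of its origin, lying across the track within 0.08 rad); the paddle stands upright (within 0.08 rad) and released on its cork pad, its centre within 45 mm of the pad's; both are at rest (z of tube in the frame of track between 0.0455 and 0.0485 m and x of tube in the frame of track between 0.066 and 0.124 m and angle between the y axis of tube and the y axis of track, either way round below 0.08 rad and linear speed of each of tube, paddle below 0.02 m/s and horizontal distance between paddle and pad below 0.045 m and angle between paddle's own z axis and vertical below 0.08 rad and height (world z) of paddle below 0.008 m); the robot touches nothing.
It fails at once if the robot touches the tube itself (contact force between any of the fingers, the arm and tube above 0.3 N).
It fails at once if the paddle pushes the tube with more than 15 N (contact force between paddle and tube above 15 N).
It fails at once if the paddle is pushed against the tube while tipped more than 0.12 rad (7 degrees) from upright (contact force between paddle and tube above 1 N and angle between paddle's own z axis and vertical above 0.12 rad).
It fails at once if the tube is rolled faster than 0.3 m/s (linear speed of tube above 0.3 m/s).
It fails at once if a bystander (jar, candle cup, screwdriver) is moved more than 15 mm (distance of any of jar, cup, driver from where it was at the start of the episode above 0.015 m).
It also fails if it takes over 72 s, if anything falls off the work surface, if the arm or the gripper's body presses on something with over 40 N, if the wrist force passes 120 N, or if a joint passes its speed limit or range.

## Working session

There is one attempt and no reset: what is moved stays moved. The work goes in short steps, Python scripts to look and compute and a tool call to move; the robot and the scene stay as the last step left them, time stands still between calls to the robot, and variables do not carry over. Pictures are saved under pics/ and viewed, and the job is handed in when it is done.

Besides the shell and the picture viewer there is one more tool, called after ">>>" as name(argument=value, ...) on one line, values as JSON. play_rows: Moves the arm, as the interface text tells. Its arguments: {"type":"object","properties":{"targets":{"type":"array","items":{"type":"array"}},"grip_force":{"type":"number"}},"required":["targets"]}

```bash
ls; mkdir -p pics
python3 - <<'E'
from rig import manip
import cv2
s=manip.read_state();print({k:s[k] for k in('time_s','ee_pos','tool_rot','ft_force','opening')})
for n in('side','top'):
    cv2.imwrite(f'pics/{n}0.png',manip.snapshot(n)); c=manip.camera_params(n);print(n,c)
E
```

```text
pics
{'time_s': 0.0, 'ee_pos': array([0.22754702, 0.58157521, 0.23842579]), 'tool_rot': array([ 1.85317967e-01,  9.82678204e-01, -8.81433966e-04, -1.45323126e-04]), 'ft_force': array([-1.17053581, -0.39539357, -0.14300481]), 'opening': 0.08554457628137217}
side {'K': array([[400.91339833,   0.        , 260.34544848],
       [  0.        , 400.91339833, 188.37895187],
       [  0.        ,   0.        ,   1.        ]]), 'xyz': array([ 0.2875593 , -0.83700349,  0.51752168]), 'rotation': array([ 0.84344816, -0.12719309,  0.06928037, -0.51731745])}
top {'K': array([[446.10474803,   0.        , 249.33849043],
       [  0.        , 446.10474803, 188.28967362],
       [  0.        ,   0.        ,   1.        ]]), 'xyz': array([ 0.38575242, -0.02419231,  1.06169099]), 'rotation': array([-0.69523413,  0.7139769 , -0.05561827,  0.06158815])}
```

View pics/side0.png

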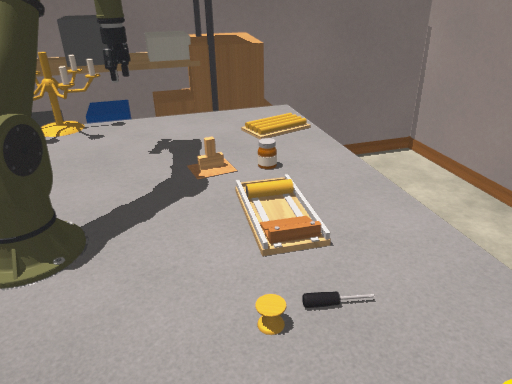

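View pics/top0.png

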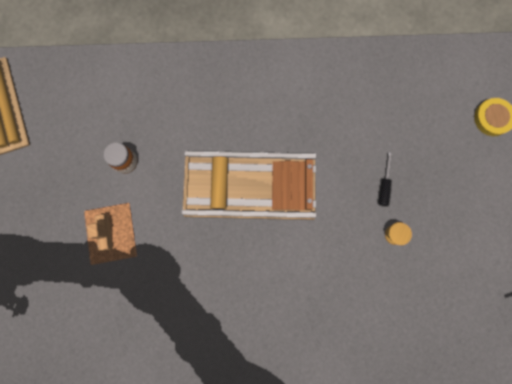

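The side view shows the paddle on the pad near (210,155), the jar at (267,153), the track from (240,180) to (325,245) with the tube at its far end, and the nest near the camera. In the top view the pad is at (110,233), the track spans columns 183–316, and the tube is at (219,182). I'll zoom in next.

Run:
```python
import cv2
t=cv2.imread('pics/top0.png');s=cv2.imread('pics/side0.png')
cv2.imwrite('pics/t_track.png',cv2.resize(t[140:230,170:330],None,fx=5,fy=5,interpolation=cv2.INTER_CUBIC))
cv2.imwrite('pics/t_pad.png',cv2.resize(t[135:275,70:150],None,fx=4,fy=4,interpolation=cv2.INTER_CUBIC))
cv2.imwrite('pics/s_all.png',cv2.resize(s[130:255,180:335],None,fx=4.6,fy=4.6,interpolation=cv2.INTER_CUBIC))
```

```text
(no output)
```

View pics/t_track.png

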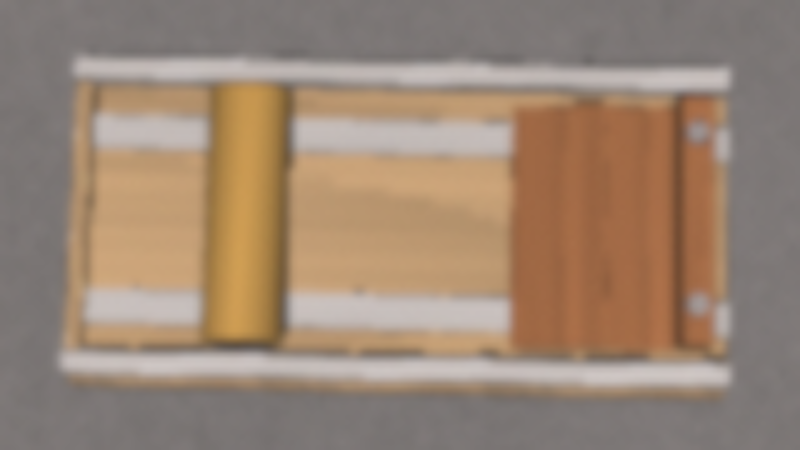

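View pics/t_pad.png

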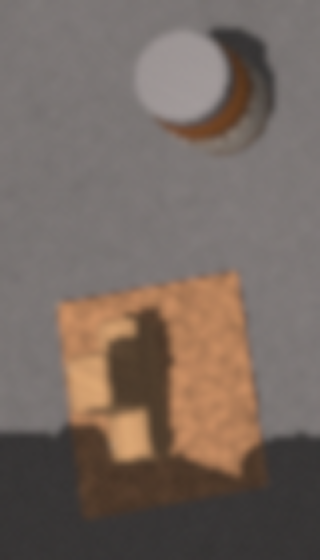

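View pics/s_all.png

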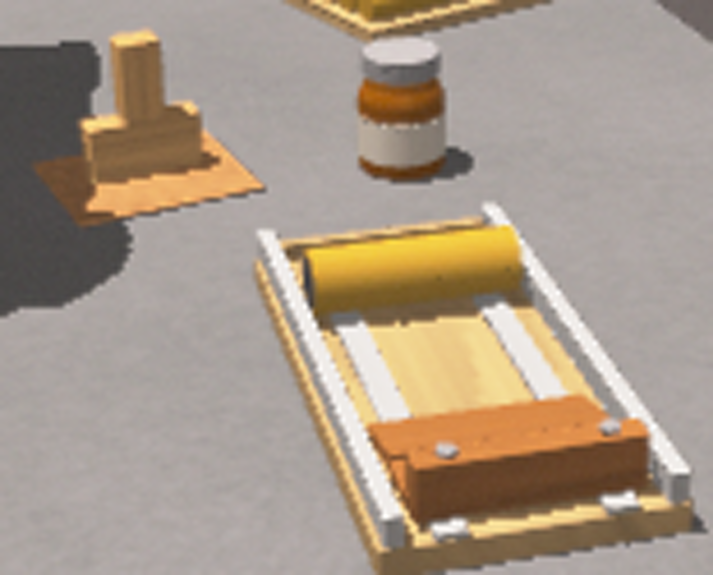

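```bash
cat > h.py <<'E'
import numpy as np
from rig import manip
from scipy.spatial.transform import Rotation as R
def ray(n,px):
    c=manip.camera_params(n);d=np.array([(px[0]-c['K'][0,2])/c['K'][0,0],(px[1]-c['K'][1,2])/c['K'][1,1],1])
    q=np.array(c['rotation']);r=R.from_quat(q) if q.shape==(4,) else R.from_matrix(q)
    return np.array(c['xyz']),r.apply(d)
def onz(n,px,z):
    o,d=ray(n,px);return o+d*(z-o[2])/d[2]
def crop(p,x0,y0,s): return ((p[0]+.5)/s-.5+x0,(p[1]+.5)/s-.5+y0)
def proj(n,P):
    c=manip.camera_params(n);q=R.from_quat(c['rotation']);v=q.inv().apply(np.array(P)-c['xyz']);return c['K'][:2,:2]@(v[:2]/v[2])+c['K'][:2,2]
E
python3 - <<'E'
from h import *
np.set_printoptions(precision=4,suppress=True)
T=lambda p,z:onz('top',crop(p,170,140,5),z)
P=lambda p,z:onz('top',crop(p,70,135,4),z)
S=lambda p,z:onz('side',crop(p,180,130,4.6),z)
for n,p,z in [('gTL',(75,67),.036),('gTR',(730,78),.036),('gBL',(62,362),.036),('gBR',(730,376),.036),('tubeT',(250,85),.06),('tubeB',(242,342),.06),('tubeLm',(208,215),.041),('tubeRm',(286,215),.041),('stop top near edge',(683,220),.054),('stop far',(714,220),.054),('ramp foot T',(513,110),.022),('ramp foot B',(510,345),.022),('ridge',(603,220),.031)]: print(n,T(p,z))
for n,p,z in [('hand',(90,383),.1),('bladeT',(118,318),.044),('bladeB mid',(131,460),.044),('pad1',(60,303),.004),('pad2',(238,272),.004),('pad3',(266,485),.004),('pad4',(90,517),.004),('jar',(182,76),.085)]: print(n,P(p,z))
for n,p,z in [('Shand',(135,37),.1),('hBackL',(111,37),.1),('hFrR',(160,37),.1),('hFrL',(115,43),.1),('hBackR',(153,31),.1),('blade FL bot',(94,183),.004),('blade FR bot',(203,167),.004),('blade FL top',(84,126),.044),('FR top',(200,106),.044),('jar',(402,47),.085),('gTnear',(678,473),.036),('gBnear',(390,520),.036),('gBfar',(265,235),.036),('gTfar',(491,208),.036)]: print(n,S(p,z))
E
```

```text
gTL [0.6465 0.1332 0.036 ]
gTR [ 0.6324 -0.1759  0.036 ]
gBL [0.5063 0.1395 0.036 ]
gBR [ 0.4915 -0.1688  0.036 ]
tubeT [0.6296 0.0488 0.06  ]
tubeB [0.5104 0.0541 0.06  ]
tubeLm [0.5727 0.0706 0.041 ]
tubeRm [0.5717 0.0343 0.041 ]
stop top near edge [ 0.5619 -0.1484  0.054 ]
stop far [ 0.5615 -0.1625  0.054 ]
ramp foot T [ 0.623  -0.0738  0.022 ]
ramp foot B [ 0.5103 -0.0686  0.022 ]
ridge [ 0.567  -0.1138  0.031 ]
hand [0.4641 0.3237 0.1   ]
bladeT [0.5056 0.329  0.044 ]
bladeB mid [0.4244 0.3192 0.044 ]
pad1 [0.5203 0.378  0.004 ]
pad2 [0.5361 0.2716 0.004 ]
pad3 [0.4093 0.2527 0.004 ]
pad4 [0.3934 0.3559 0.004 ]
jar [0.637  0.2827 0.085 ]
Shand [0.4638 0.3231 0.1   ]
hBackL [0.4486 0.3283 0.1   ]
hFrR [0.4796 0.3176 0.1   ]
hFrL [0.4491 0.3159 0.1   ]
hBackR [0.4773 0.3308 0.1   ]
blade FL bot [0.4265 0.3113 0.004 ]
blade FR bot [0.5024 0.314  0.004 ]
blade FL top [0.4239 0.3165 0.044 ]
FR top [0.5053 0.3266 0.044 ]
jar [0.6381 0.2862 0.085 ]
gTnear [ 0.6274 -0.1782  0.036 ]
gBnear [ 0.4872 -0.1734  0.036 ]
gBfar [0.5033 0.1319 0.036 ]
gTfar [0.6441 0.125  0.036 ]
```

The measurements agree with the given sizes: track 0.309 m long, tube 119 mm, blade 82 mm, pad 107×128 mm, and the nest's ridge where it should be. The estimates are:

- **Track:** origin about (0.569,-0.013), x axis heading -92.7°.
- **Tube:** at track x of about -65 mm.
- **Stop face:** at about 135 mm.
- **Paddle:** at (0.464,0.3235), long axis about 6.9° from world x.

Next I'll move above the paddle.

```bash
cat >> h.py <<'E'
np.set_printoptions(precision=4,suppress=True)
def go(pos,yawy,show=True):
    "yawy: wanted heading (deg) of tool y in the world, tool z down"
    s=manip.read_state();R0=R.from_quat(s['tool_rot'])
    a=np.radians(yawy);y=np.array([np.cos(a),np.sin(a),0]);z=np.array([0,0,-1.]);x=np.cross(y,z)
    R1=R.from_matrix(np.c_[x,y,z])
    print('t',s['time_s'],'pos',s['ee_pos'],'F',s['ft_force'],'open',s['opening'])
    print('turn deg',np.degrees((R0.inv()*R1).as_rotvec()),'shift',R0.inv().apply(np.array(pos)-s['ee_pos']))
E
python3 - <<'E'
from h import *
go([.464,.3235,.17],96.9)
E
```

```text
t 0.1 pos [0.2276 0.5816 0.2385] F [-0.4994 -0.2391  1.0051] open 0.08532528570102145
turn deg [ -0.0925  -0.0228 -28.2617] shift [-0.3142 -0.1541  0.0688]
```

>>> play_rows(targets=[[[0, 0, -5], [-0.04, -0.02, 0.0], 100], [[0, 0, -10], [-0.09, -0.044, 0.01], 100], [[0, 0, -15], [-0.14, -0.069, 0.02], 100], [[0, 0, -20], [-0.19, -0.093, 0.03], 100], [[0, 0, -25], [-0.24, -0.118, 0.04], 100], [[0, 0, -28.3], [-0.28, -0.137, 0.055], 100], [[0, 0, -28.3], [-0.314, -0.154, 0.069], 100], [[0, 0, -28.3], [-0.314, -0.154, 0.069], 100]], grip_force=80)

```text
time_s: 1.1
ee_pos: [0.466, 0.3201, 0.1686]
tool_rot: [-0.057, 0.998, -0.002, -0.001]
ft_force: [-0.4, 0.3, 0.2]
opening: 0.0856
```

Run:
```python
from h import *
import cv2
cv2.imwrite('pics/s1.png',cv2.resize(manip.snapshot('side')[60:220,120:300],None,fx=4,fy=3.7))
go([.464,.3235,.069],96.9)
```

```text
t 1.15 pos [0.4645 0.3226 0.1694] F [-0.2725  1.1284  0.3405] open 0.08510515549383929
turn deg [-0.0662 -0.0955 -0.1465] shift [0.0002 0.001  0.1004]
```

View pics/s1.png

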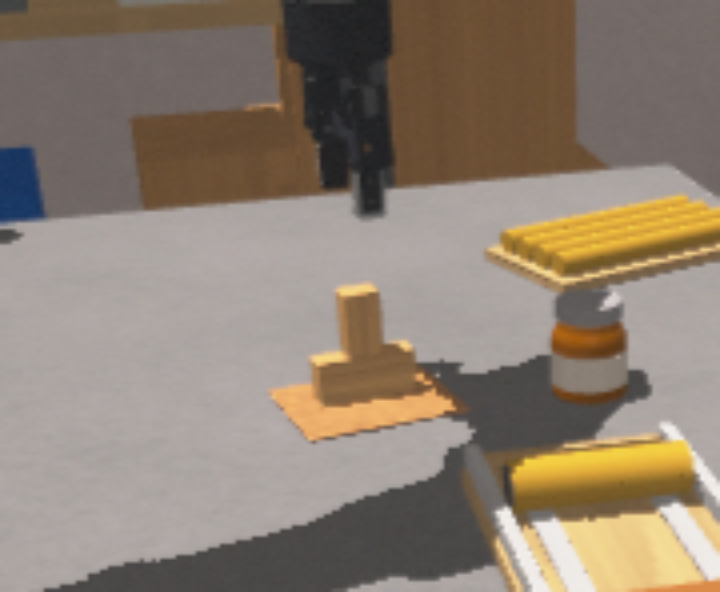

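The open gripper (tip at about (368,210)) hangs over the paddle handle, centred on (358,310). I'll descend and grip.

>>> play_rows(targets=[[[0, 0, 0], [0, 0.001, 0.04], 100], [[0, 0, 0], [0, 0.001, 0.08], 100], [[0, 0, 0], [0, 0.001, 0.1], 100], [[0, 0, 0], [0, 0.001, 0.1], 100], [[0, 0, 0], [0, 0.001, 0.1], 0], [[0, 0, 0], [0, 0.001, 0.1], 0], [[0, 0, 0], [0, 0.001, 0.1], 0], [[0, 0, 0], [0, 0.001, 0.1], 0]], grip_force=80)

```text
time_s: 2.15
ee_pos: [0.4642, 0.3253, 0.0708]
tool_rot: [-0.06, 0.998, 0.0, 0.0]
ft_force: [-1.1, -1.2, 3.1]
opening: 0.0213
```

Run:
```python
from h import *
import cv2
cv2.imwrite('pics/s2.png',cv2.resize(manip.snapshot('side')[60:220,120:300],None,fx=4,fy=3.7))
go([.464,.3235,.069],96.9)
```

```text
t 2.2 pos [0.4642 0.3253 0.0708] F [ 0.1909 -0.8361  4.357 ] open 0.021384892280312873
turn deg [0.0173 0.0441 0.0209] shift [ 0.0004 -0.0018  0.0018]
```

View pics/s2.png

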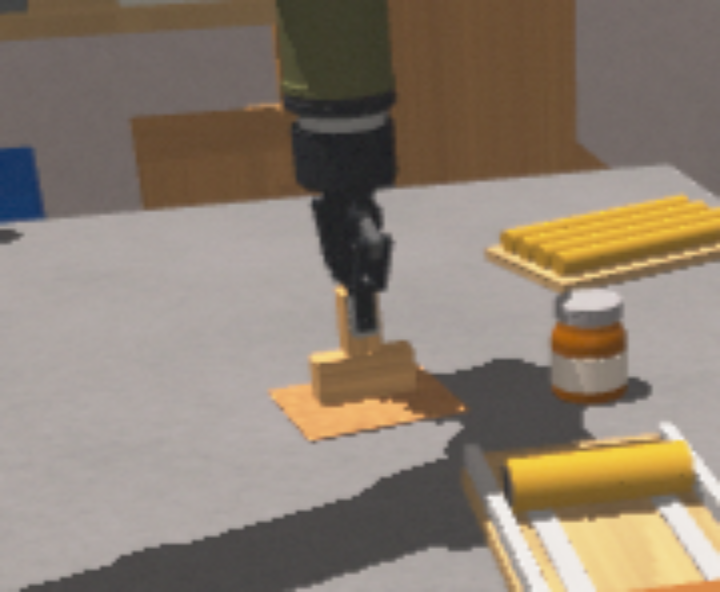

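Grip closed at 21 mm on the handle, and the near finger at (365,310) sits slightly right of the handle's centre. Next I'll lift.

>>> play_rows(targets=[[[0, 0, 0], [0, 0.0, -0.01], 0], [[0, 0, 0], [0, 0.0, -0.03], 0], [[0, 0, 0], [0, 0.0, -0.06], 0], [[0, 0, 0], [0, 0.0, -0.09], 0], [[0, 0, 0], [0, 0.0, -0.12], 0], [[0, 0, 0], [0, 0.0, -0.13], 0], [[0, 0, 0], [0, 0.0, -0.13], 0], [[0, 0, 0], [0, 0.0, -0.13], 0]], grip_force=80)

```text
time_s: 3.2
ee_pos: [0.4634, 0.3248, 0.1991]
tool_rot: [-0.061, 0.998, -0.001, -0.001]
ft_force: [0.6, -0.3, -1.7]
opening: 0.0214
```

Run:
```python
from h import *
import cv2
cv2.imwrite('pics/s3.png',cv2.resize(manip.snapshot('side')[60:220,120:300],None,fx=4,fy=3.7))
cv2.imwrite('pics/t3.png',cv2.resize(manip.snapshot('top')[120:300,50:330],None,fx=2.8,fy=2.8))
go([.5748,.1019,.2],87.3)
```

```text
t 3.3 pos [0.4634 0.3248 0.1991] F [ 0.6513 -0.2409 -0.7185] open 0.021026385027961697
turn deg [-0.0692 -0.1051  9.643 ] shift [-0.0836 -0.2348 -0.0009]
```

View pics/s3.png

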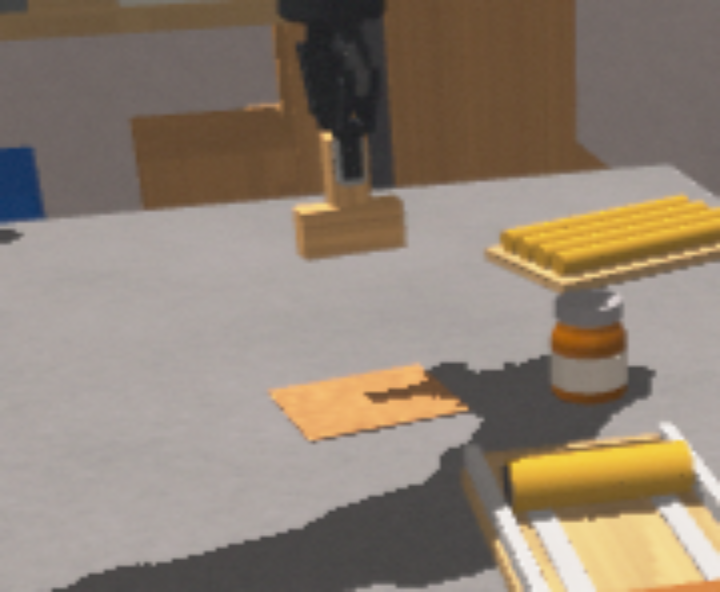

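View pics/t3.png

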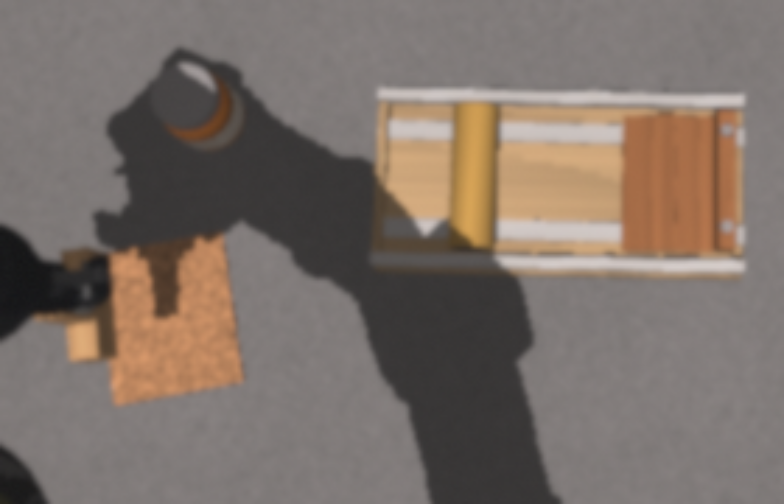

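The paddle is lifted clear and hangs upright at (350,215) in the side view. The pad is empty and the tube hasn't moved. Now I'll carry the paddle to behind the tube.

>>> play_rows(targets=[[[0, 0, 1], [-0.01, -0.03, 0], 0], [[0, 0, 3], [-0.025, -0.07, 0], 0], [[0, 0, 4.5], [-0.04, -0.112, 0], 0], [[0, 0, 6], [-0.055, -0.155, 0], 0], [[0, 0, 8], [-0.07, -0.197, 0], 0], [[0, 0, 9.6], [-0.08, -0.225, 0], 0], [[0, 0, 9.6], [-0.0836, -0.2348, 0], 0], [[0, 0, 9.6], [-0.0836, -0.2348, 0], 0]])

```text
time_s: 4.3
ee_pos: [0.5749, 0.1026, 0.1997]
tool_rot: [0.023, 1.0, 0.0, -0.001]
ft_force: [0.2, 1.3, -0.6]
opening: 0.0214
```

Run:
```python
from h import *
import cv2
im=manip.snapshot('side');t=manip.snapshot('top')
cv2.imwrite('pics/s4.png',cv2.resize(im[60:220,180:340],None,fx=4,fy=3.7))
cv2.imwrite('pics/t4.png',cv2.resize(t[120:250,150:330],None,fx=4.4,fy=4.4))
go([.5748,.1019,.101],87.3)
```

```text
t 4.4 pos [0.5745 0.1042 0.2001] F [ 1.2752 -0.461  -1.9354] open 0.021241676129440563
turn deg [ 0.0557 -0.044   0.1865] shift [-0.0005 -0.0024  0.0991]
```

View pics/s4.png

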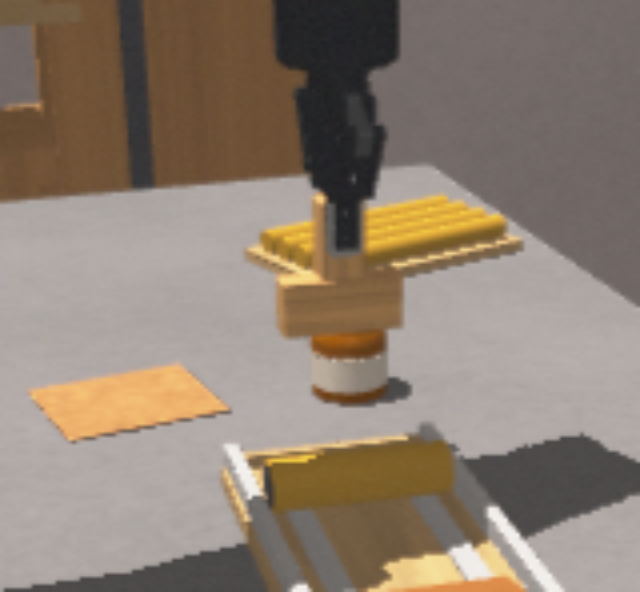

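View pics/t4.png

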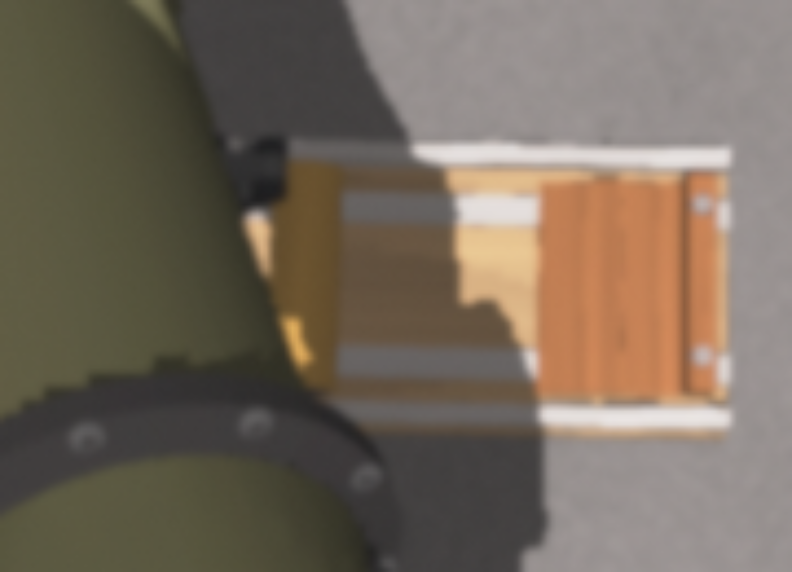

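The paddle hangs upright behind and in line with the tube; the side view shows the blade at (277–403, 280–335). I'll lower it behind the tube.

>>> play_rows(targets=[[[0, 0, 0], [0, 0, 0.02], 0], [[0, 0, 0], [0, 0, 0.045], 0], [[0, 0, 0], [0, 0, 0.07], 0], [[0, 0, 0], [0, 0, 0.085], 0], [[0, 0, 0], [0, 0, 0.095], 0], [[0, 0, 0], [0, 0, 0.099], 0], [[0, 0, 0], [0, 0, 0.099], 0], [[0, 0, 0], [0, 0, 0.099], 0]])

```text
time_s: 5.4
ee_pos: [0.5756, 0.1023, 0.1019]
tool_rot: [0.023, 1.0, 0.0, 0.001]
ft_force: [-0.4, -0.7, -0.4]
opening: 0.021
```

```bash
cat >> h.py <<'E'
O=np.array([.5694,-.013]);A=np.radians(-92.7);EX=np.array([np.cos(A),np.sin(A)]);EY=np.array([-EX[1],EX[0]])
def st():
    s=manip.read_state();d=s['ee_pos'][:2]-O;f=np.array(s['ft_force'])[:2]
    print('t',s['time_s'],'track x,y mm',1e3*d@EX,1e3*d@EY,'z',s['ee_pos'][2],'Fx,Fy,Fz',f@EX,f@EY,s['ft_force'][2],'M',np.array(s['moment']))
E
python3 - <<'E'
from h import *
import cv2
im=manip.snapshot('side')
cv2.imwrite('pics/s5.png',cv2.resize(im[100:250,210:340],None,fx=4.5,fy=4))
for i in range(3): st();manip.snapshot('side')
go([.5748,.1019,.101],87.3)
E
```

```text
t 5.45 track x,y mm -115.48819041768368 0.7659742840709042 z 0.10191546574478696 Fx,Fy,Fz 0.3443655056178851 0.5897221393956339 -0.4879482940898171 M [ 0.0403  0.0031 -0.0246]
t 5.5 track x,y mm -115.46222963888977 0.7091217219784466 z 0.10183358947756757 Fx,Fy,Fz 0.6787236346700894 -0.08914968471190388 -1.225821456957009 M [-0.001  -0.0076  0.0105]
t 5.55 track x,y mm -115.4487113978747 0.6415341485630731 z 0.10175289103507541 Fx,Fy,Fz 0.43940652330371816 -0.20759126926858837 -1.8120226351333744 M [-0.0701  0.0169  0.007 ]
t 5.6 pos [0.5754 0.1023 0.1016] F [ 0.6374 -0.2647 -2.4341] open 0.021270530018759528
turn deg [0.0066 0.0356 0.0324] shift [ 0.0006 -0.0004  0.0006]
```

View pics/s5.png

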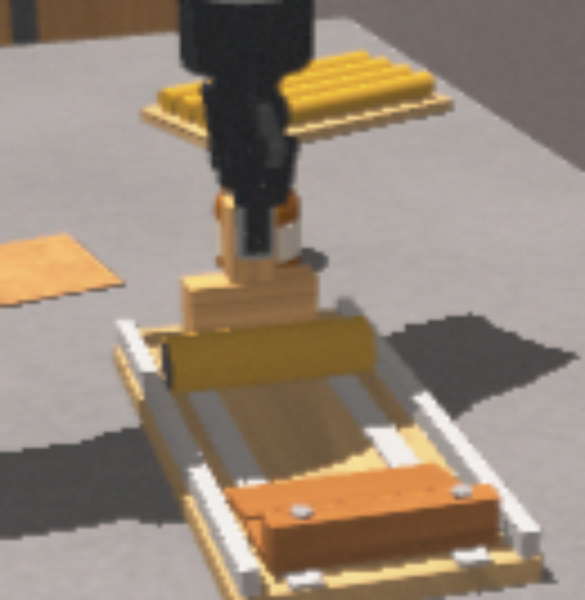

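The blade is upright behind the tube (blade at (185–315, 275–330)), with a gap of about 20 mm by measurement. Next is a slow approach.

>>> play_rows(targets=[[[0, 0, 0], [0, -0.003, 0], 0], [[0, 0, 0], [0, -0.006, 0], 0], [[0, 0, 0], [0, -0.009, 0], 0], [[0, 0, 0], [0, -0.012, 0], 0], [[0, 0, 0], [0, -0.015, 0], 0], [[0, 0, 0], [0, -0.018, 0], 0], [[0, 0, 0], [0, -0.021, 0], 0], [[0, 0, 0], [0, -0.024, 0], 0]])

```text
time_s: 6.6
ee_pos: [0.5741, 0.0781, 0.1013]
tool_rot: [0.023, 1.0, 0.0, 0.0]
ft_force: [0.1, -0.8, -1.4]
opening: 0.021
```

```bash
cat >> h.py <<'E'
import cv2
def pic(name,fx=4.5):
    im=manip.snapshot('side');cv2.imwrite(f'pics/{name}.png',cv2.resize(im[110:250,210:340],None,fx=4.5,fy=4.2))
E
python3 - <<'E'
from h import *
pic('s6')
st()
go([.5748,.1019,.101],87.3)
E
```

```text
t 6.65 track x,y mm -90.66926303320683 0.4055860946760619 z 0.10126031404713051 Fx,Fy,Fz -0.02518430469388015 -0.5122394300580694 -1.1256929251450807 M [ 0.0274 -0.0087  0.0413]
t 6.65 pos [0.5741 0.0775 0.1013] F [-0.5105  0.0493 -1.1257] open 0.021395302393987226
turn deg [-0.0221 -0.0053  0.0087] shift [0.0004 0.0244 0.0003]
```

View pics/s6.png

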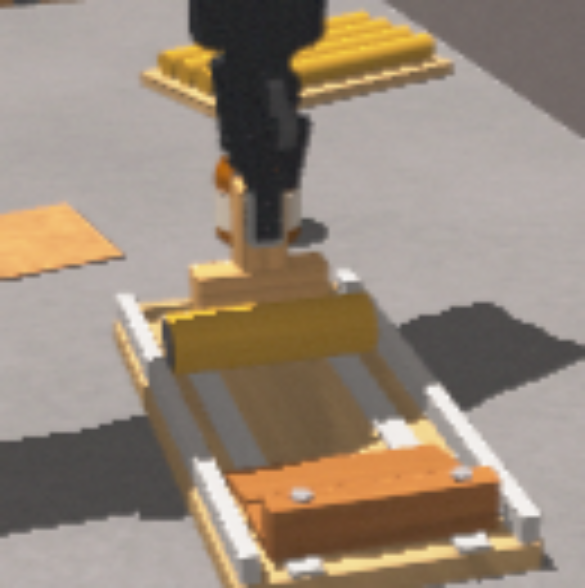

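The blade is now just behind the tube, whose left end is near (168,345). I'll continue at about 30 mm/s.

>>> play_rows(targets=[[[0, 0, 0], [0, -0.003, 0], 0], [[0, 0, 0], [0, -0.0065, 0], 0], [[0, 0, 0], [0, -0.01, 0], 0], [[0, 0, 0], [0, -0.0145, 0], 0], [[0, 0, 0], [0, -0.019, 0], 0], [[0, 0, 0], [0, -0.0235, 0], 0], [[0, 0, 0], [0, -0.028, 0], 0], [[0, 0, 0], [0, -0.0325, 0], 0]])

```text
time_s: 7.65
ee_pos: [0.5726, 0.0455, 0.1013]
tool_rot: [0.023, 1.0, -0.0, -0.0]
ft_force: [-0.5, -0.3, -0.7]
opening: 0.021
```

Run:
```python
from h import *
pic('s7')
st()
go([.5748,.1019,.101],87.3)
```

```text
t 7.7 track x,y mm -57.73400977994736 0.44440138730466616 z 0.10124674608444545 Fx,Fy,Fz 0.5331730792211868 -0.23954550543204264 -1.4937708663855789 M [-0.0861  0.0644  0.0138]
t 7.7 pos [0.5726 0.0446 0.1012] F [-0.2644 -0.5213 -1.4938] open 0.021028919103960125
turn deg [-0.0363 -0.0068 -0.0054] shift [0.0005 0.0573 0.0002]
```

View pics/s7.png

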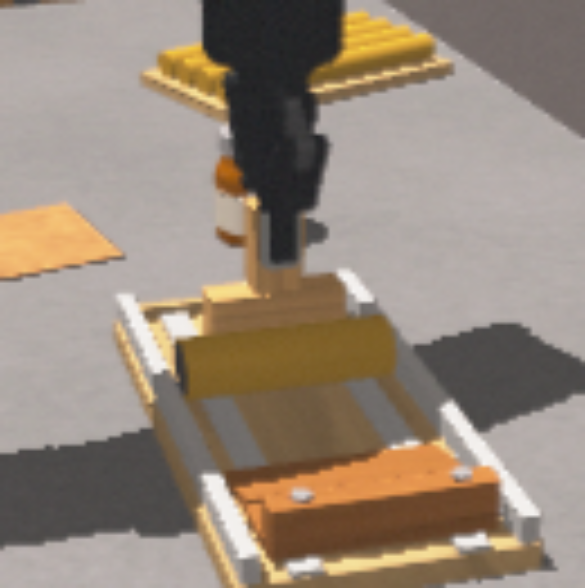

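The tube rolls squarely ahead of the blade. I'll keep going at the same speed.

>>> play_rows(targets=[[[0, 0, 0], [0, -0.0045, 0], 0], [[0, 0, 0], [0, -0.009, 0], 0], [[0, 0, 0], [0, -0.0135, 0], 0], [[0, 0, 0], [0, -0.018, 0], 0], [[0, 0, 0], [0, -0.0225, 0], 0], [[0, 0, 0], [0, -0.027, 0], 0], [[0, 0, 0], [0, -0.0315, 0], 0], [[0, 0, 0], [0, -0.036, 0], 0]])

```text
time_s: 8.7
ee_pos: [0.5709, 0.0096, 0.1013]
tool_rot: [0.023, 1.0, -0.0, -0.0]
ft_force: [0.3, -0.0, -0.2]
opening: 0.021
```

>>> play_rows(targets=[[[0, 0, 0], [0, -0.0045, 0], 0], [[0, 0, 0], [0, -0.009, 0], 0], [[0, 0, 0], [0, -0.0135, 0], 0], [[0, 0, 0], [0, -0.018, 0], 0], [[0, 0, 0], [0, -0.0225, 0], 0], [[0, 0, 0], [0, -0.027, 0], 0], [[0, 0, 0], [0, -0.0315, 0], 0], [[0, 0, 0], [0, -0.036, 0], 0]])

```text
time_s: 9.7
ee_pos: [0.5693, -0.0264, 0.1013]
tool_rot: [0.023, 1.0, -0.0, 0.0]
ft_force: [0.2, 0.6, -1.0]
opening: 0.0211
```

Run:
```python
from h import *
pic('s8')
st()
go([.5748,.1019,.101],87.3)
```

```text
t 9.75 track x,y mm 14.223516772255973 0.44951489912362835 z 0.10124859407245415 Fx,Fy,Fz 1.172769104869803 -0.662502844949241 -1.2264543282484959 M [-0.05    0.0391 -0.036 ]
t 9.75 pos [ 0.5692 -0.0272  0.1012] F [-0.717  -1.1403 -1.2265] open 0.02130956844843359
turn deg [-0.0334 -0.0079 -0.0052] shift [0.0005 0.1293 0.0002]
```

View pics/s8.png

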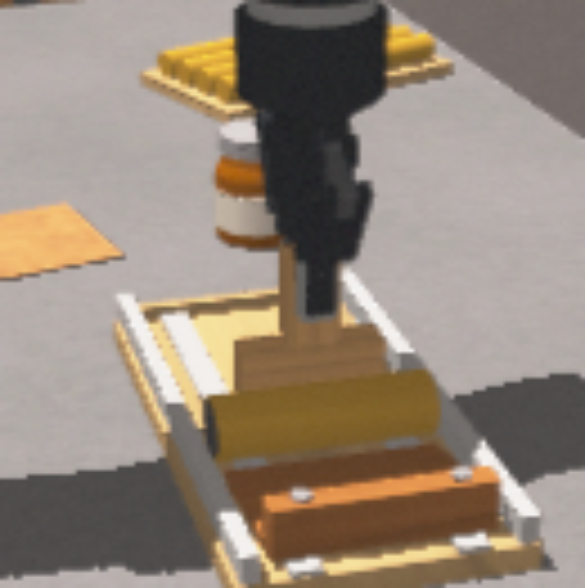

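The tube is at the ramp foot and still square. I'll climb at 24 mm/s.

>>> play_rows(targets=[[[0, 0, 0], [0, -0.003, 0], 0], [[0, 0, 0], [0, -0.006, 0], 0], [[0, 0, 0], [0, -0.009, 0], 0], [[0, 0, 0], [0, -0.012, 0], 0], [[0, 0, 0], [0, -0.015, 0], 0], [[0, 0, 0], [0, -0.018, 0], 0], [[0, 0, 0], [0, -0.021, 0], 0], [[0, 0, 0], [0, -0.024, 0], 0]])

```text
time_s: 10.75
ee_pos: [0.5682, -0.0502, 0.1013]
tool_rot: [0.023, 1.0, 0.0, 0.0]
ft_force: [0.3, 1.0, 0.1]
opening: 0.0214
```

Run:
```python
from h import *
pic('s9')
st();manip.snapshot('top');st()
go([.5748,.1019,.101],87.3)
```

```text
t 10.8 track x,y mm 37.785079549703006 0.4844495422744446 z 0.1012821715594524 Fx,Fy,Fz 0.3442092253607592 -0.7879412492559554 -0.44930257640319915 M [ 0.2221 -0.0097  0.0295]
t 10.85 track x,y mm 37.72716213270414 0.45039144140563153 z 0.10125383341971378 Fx,Fy,Fz -0.5592267113882148 -0.15662839287809344 -0.5862110851252077 M [ 0.068  -0.012  -0.0365]
t 10.85 pos [ 0.5681 -0.0507  0.1013] F [-0.1301  0.566  -0.5862] open 0.02118639911558215
turn deg [-0.0242 -0.0059  0.0069] shift [0.0005 0.1528 0.0002]
```

View pics/s9.png

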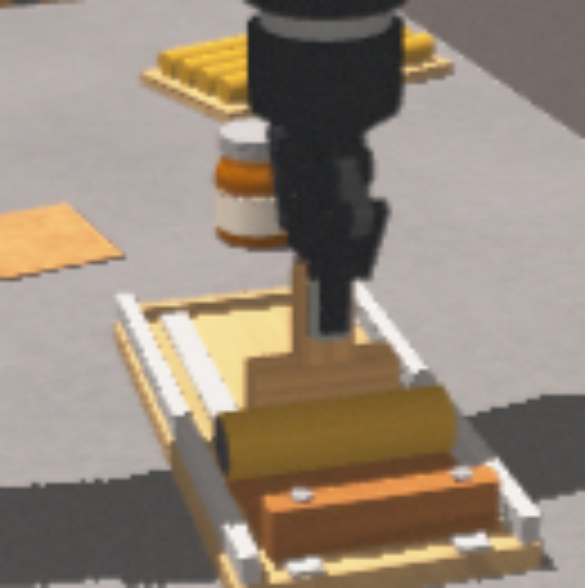

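The tube is on the ramp against the blade. I'll push on toward the ridge, reaching it at paddle x of about 70 mm.

>>> play_rows(targets=[[[0, 0, 0], [0, -0.003, 0], 0], [[0, 0, 0], [0, -0.006, 0], 0], [[0, 0, 0], [0, -0.009, 0], 0], [[0, 0, 0], [0, -0.012, 0], 0], [[0, 0, 0], [0, -0.015, 0], 0], [[0, 0, 0], [0, -0.018, 0], 0], [[0, 0, 0], [0, -0.021, 0], 0], [[0, 0, 0], [0, -0.024, 0], 0]])

```text
time_s: 11.85
ee_pos: [0.567, -0.0743, 0.1013]
tool_rot: [0.023, 1.0, -0.0, 0.0]
ft_force: [0.0, 1.1, -0.5]
opening: 0.0213
```

Run:
```python
from h import *
pic('s10')
st();manip.snapshot('top');st()
go([.5748,.1019,.101],87.3)
```

```text
t 11.9 track x,y mm 61.920544164347916 0.48753399708670436 z 0.10125313185534214 Fx,Fy,Fz -0.11944006843417192 0.6239703545264285 0.23938667547088 M [0.1513 0.0238 0.0169]
t 11.95 track x,y mm 61.791312286083816 0.4349055047674631 z 0.10121743165700135 Fx,Fy,Fz 0.7427598603442549 0.0407075601991573 -1.3069264773290679 M [ 0.0836  0.0319 -0.0052]
t 11.95 pos [ 0.5669 -0.0747  0.1012] F [ 0.0057 -0.7439 -1.3069] open 0.02104081662216456
turn deg [-0.0293 -0.0118  0.0035] shift [0.0004 0.1768 0.0001]
```

View pics/s10.png

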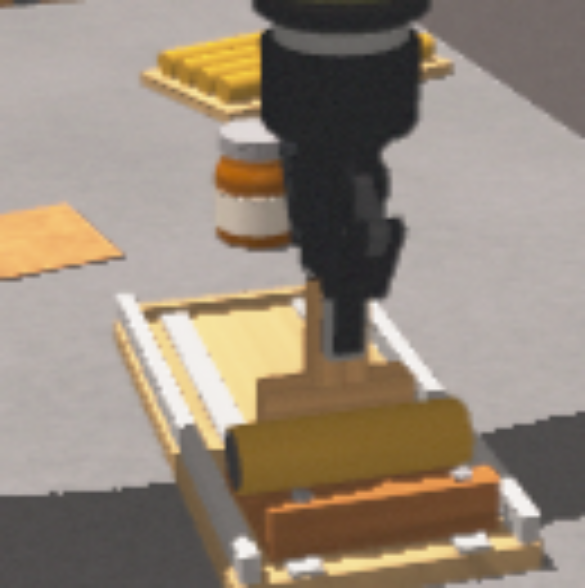

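The tube is near the ridge, with its upper edge at row 410. I'll ease over at 14 mm/s.

>>> play_rows(targets=[[[0, 0, 0], [0, -0.002, 0], 0], [[0, 0, 0], [0, -0.004, 0], 0], [[0, 0, 0], [0, -0.006, 0], 0], [[0, 0, 0], [0, -0.008, 0], 0], [[0, 0, 0], [0, -0.0095, 0], 0], [[0, 0, 0], [0, -0.011, 0], 0], [[0, 0, 0], [0, -0.0125, 0], 0], [[0, 0, 0], [0, -0.014, 0], 0]])

```text
time_s: 12.95
ee_pos: [0.5663, -0.0882, 0.1013]
tool_rot: [0.023, 1.0, -0.0, -0.0]
ft_force: [-0.1, -0.2, -1.8]
opening: 0.0208
```

Run:
```python
from h import *
pic('s11')
st();manip.snapshot('top');st()
go([.5748,.1019,.101],87.3)
```

```text
t 13.0 track x,y mm 75.53126943469142 0.4798370619826281 z 0.10126673474969118 Fx,Fy,Fz 0.13528725799451244 0.28004850751502336 -1.0459559686402091 M [ 0.0055 -0.0143 -0.072 ]
t 13.05 track x,y mm 75.40363943709266 0.4927728080935335 z 0.10126724914189532 Fx,Fy,Fz -0.19850834464252826 1.1277599579137163 -1.2059073639286575 M [-0.0017 -0.0475  0.0215]
t 13.05 pos [ 0.5663 -0.0883  0.1013] F [ 1.1359  0.1452 -1.2059] open 0.021093035165512402
turn deg [-0.0109 -0.0023  0.0197] shift [0.0004 0.1904 0.0002]
```

View pics/s11.png

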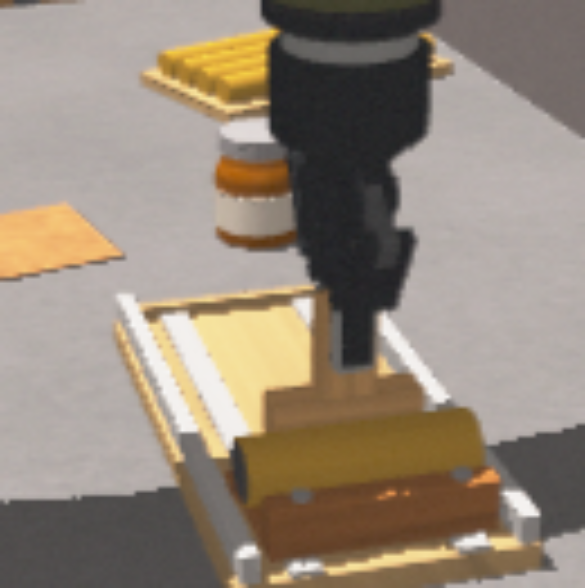

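The tube has dropped over the ridge: its lower front edge now lies behind the stop at rows 490–500. I'll approach gently and feel for contact.

>>> play_rows(targets=[[[0, 0, 0], [0, -0.001, 0], 0], [[0, 0, 0], [0, -0.002, 0], 0], [[0, 0, 0], [0, -0.003, 0], 0], [[0, 0, 0], [0, -0.004, 0], 0], [[0, 0, 0], [0, -0.0045, 0], 0], [[0, 0, 0], [0, -0.005, 0], 0], [[0, 0, 0], [0, -0.0055, 0], 0], [[0, 0, 0], [0, -0.006, 0], 0]])

```text
time_s: 14.05
ee_pos: [0.5661, -0.094, 0.1013]
tool_rot: [0.023, 1.0, -0.0, 0.0]
ft_force: [-1.0, 0.2, -0.9]
opening: 0.0206
```

```bash
cat >> h.py <<'E'
def avg(n=5):
    F=[];M=[];X=[]
    for i in range(n):
        manip.snapshot('side');s=manip.read_state();F.append(s['ft_force']);M.append(s['moment']);X.append((s['ee_pos'][:2]-O)@EX*1e3)
    F=np.array(F);print('t',s['time_s'],'x',np.mean(X),'Fx',F[:,:2]@EX,'mean',np.mean(F[:,:2]@EX),'Fz',F[:,2].mean(),'M',np.mean(M,0))
E
python3 - <<'E'
from h import *
avg()
E
```

```text
t 14.3 x 81.11888184800269 Fx [-0.2568 -0.2461 -0.1167 -0.7408  0.8462] mean -0.10282654296575564 Fz -0.8729311800687117 M [-0.023  -0.004  -0.0007]
```

No contact yet. I'll go on in 0.4 mm rows.

>>> play_rows(targets=[[[0, 0, 0], [0, -0.0004, 0], 0], [[0, 0, 0], [0, -0.0008, 0], 0], [[0, 0, 0], [0, -0.0012, 0], 0], [[0, 0, 0], [0, -0.0016, 0], 0], [[0, 0, 0], [0, -0.002, 0], 0], [[0, 0, 0], [0, -0.0024, 0], 0], [[0, 0, 0], [0, -0.0028, 0], 0], [[0, 0, 0], [0, -0.003, 0], 0]])

```text
time_s: 15.3
ee_pos: [0.566, -0.0971, 0.1013]
tool_rot: [0.023, 1.0, -0.0, -0.0]
ft_force: [0.0, -0.1, -1.0]
opening: 0.0212
```

Run:
```python
from h import *
avg()
```

```text
t 15.55 x 84.09974798939857 Fx [ 0.8522 -0.4796 -0.2693 -0.7403 -0.3939] mean -0.20616324195558883 Fz -1.3473722381302142 M [-0.0043 -0.0029  0.0083]
```

>>> play_rows(targets=[[[0, 0, 0], [0, -0.0003, 0], 0], [[0, 0, 0], [0, -0.0006, 0], 0], [[0, 0, 0], [0, -0.0009, 0], 0], [[0, 0, 0], [0, -0.0012, 0], 0], [[0, 0, 0], [0, -0.0014, 0], 0], [[0, 0, 0], [0, -0.0016, 0], 0], [[0, 0, 0], [0, -0.0018, 0], 0], [[0, 0, 0], [0, -0.002, 0], 0]])

```text
time_s: 16.55
ee_pos: [0.5659, -0.099, 0.1013]
tool_rot: [0.023, 1.0, -0.0, 0.0]
ft_force: [0.3, 0.8, -2.6]
opening: 0.0206
```

Run:
```python
from h import *
avg()
```

```text
t 16.8 x 86.10182676052689 Fx [ 0.3604  0.2203  0.2987  0.822  -0.3496] mean 0.27036700921560125 Fz -1.401990307440998 M [-0.0313  0.006  -0.0144]
```

>>> play_rows(targets=[[[0, 0, 0], [0, -0.0003, 0], 0], [[0, 0, 0], [0, -0.0006, 0], 0], [[0, 0, 0], [0, -0.0009, 0], 0], [[0, 0, 0], [0, -0.0011, 0], 0], [[0, 0, 0], [0, -0.0013, 0], 0], [[0, 0, 0], [0, -0.0015, 0], 0], [[0, 0, 0], [0, -0.0015, 0], 0], [[0, 0, 0], [0, -0.0015, 0], 0]])

```text
time_s: 17.8
ee_pos: [0.5659, -0.0999, 0.1013]
tool_rot: [0.023, 1.0, 0.0, 0.0]
ft_force: [0.1, 4.6, -1.1]
opening: 0.0209
```

Run:
```python
from h import *
avg(4);pic('s12')
```

```text
t 18.0 x 86.96824346524338 Fx [-5.3978 -5.9714 -6.3058 -4.9703] mean -5.661321293320525 Fz -0.40227086846782123 M [ 1.3902  0.0342 -0.1401]
```

View pics/s12.png

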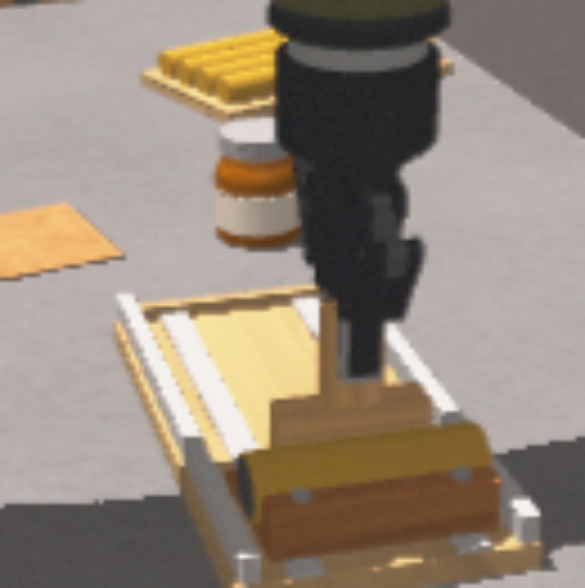

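The tube now bears on the stop: 5.7 N at TCP track x of 87, which puts the stop face at 136 mm and agrees with the picture. Stiffness is about 9 N/mm, so I'll add 0.2 mm for about 7.5 N and hold.

>>> play_rows(targets=[[[0, 0, 0], [0, -0.0001, 0], 0], [[0, 0, 0], [0, -0.0002, 0], 0], [[0, 0, 0], [0, -0.0002, 0], 0], [[0, 0, 0], [0, -0.0002, 0], 0], [[0, 0, 0], [0, -0.0002, 0], 0], [[0, 0, 0], [0, -0.0002, 0], 0], [[0, 0, 0], [0, -0.0002, 0], 0], [[0, 0, 0], [0, -0.0002, 0], 0]])

```text
time_s: 19.05
ee_pos: [0.5659, -0.0999, 0.1013]
tool_rot: [0.023, 1.0, 0.0, 0.0]
ft_force: [-0.6, 6.9, -0.4]
opening: 0.0213
```

Run:
```python
from h import *
avg(6)
```

```text
t 19.35 x 87.00325440651591 Fx [-5.6464 -4.9797 -5.5463 -5.6425 -6.2275 -5.5551] mean -5.599584397147425 Fz -0.17482412115565305 M [ 1.4859  0.0373 -0.1731]
```

>>> play_rows(targets=[[[0, 0, 0], [0, -0.0001, 0], 0], [[0, 0, 0], [0, -0.0002, 0], 0], [[0, 0, 0], [0, -0.0002, 0], 0], [[0, 0, 0], [0, -0.0002, 0], 0], [[0, 0, 0], [0, -0.0002, 0], 0], [[0, 0, 0], [0, -0.0002, 0], 0], [[0, 0, 0], [0, -0.0002, 0], 0], [[0, 0, 0], [0, -0.0002, 0], 0]])

```text
time_s: 20.35
ee_pos: [0.5659, -0.1, 0.1013]
tool_rot: [0.023, 1.0, 0.001, 0.0]
ft_force: [-0.5, 5.6, -0.4]
opening: 0.0212
```

Run:
```python
from h import *
avg(6)
```

```text
t 20.65 x 87.02438298610814 Fx [-6.5952 -5.9104 -5.3843 -5.8279 -5.7236 -6.4258] mean -5.977881527608967 Fz -0.2228813298733383 M [ 1.5855  0.0519 -0.1792]
```

The effective stiffness turns out to be only about 2 N/mm. I'll add 0.7 mm for a mid-range force and hold.

>>> play_rows(targets=[[[0, 0, 0], [0, -0.0002, 0], 0], [[0, 0, 0], [0, -0.0005, 0], 0], [[0, 0, 0], [0, -0.0007, 0], 0], [[0, 0, 0], [0, -0.0007, 0], 0], [[0, 0, 0], [0, -0.0007, 0], 0], [[0, 0, 0], [0, -0.0007, 0], 0], [[0, 0, 0], [0, -0.0007, 0], 0], [[0, 0, 0], [0, -0.0007, 0], 0]])

```text
time_s: 21.65
ee_pos: [0.5658, -0.1001, 0.1013]
tool_rot: [0.023, 1.0, 0.001, -0.0]
ft_force: [0.4, 7.6, -0.3]
opening: 0.0211
```

Run:
```python
from h import *
avg(8);pic('s13');manip.snapshot('top')
st()
```

```text
t 22.05 x 87.1181533211845 Fx [-6.7132 -7.4069 -6.9943 -6.4362 -7.4691 -7.737  -7.1249 -7.5917] mean -7.184166912292706 Fz -0.018265909960952988 M [ 1.9533  0.0594 -0.2076]
t 22.15 track x,y mm 87.13071668699978 0.5267994329973064 z 0.1013029564764524 Fx,Fy,Fz -6.593243585720682 -0.17769243108501123 -0.19677442117849284 M [ 1.9372  0.0325 -0.194 ]
```

View pics/s13.png

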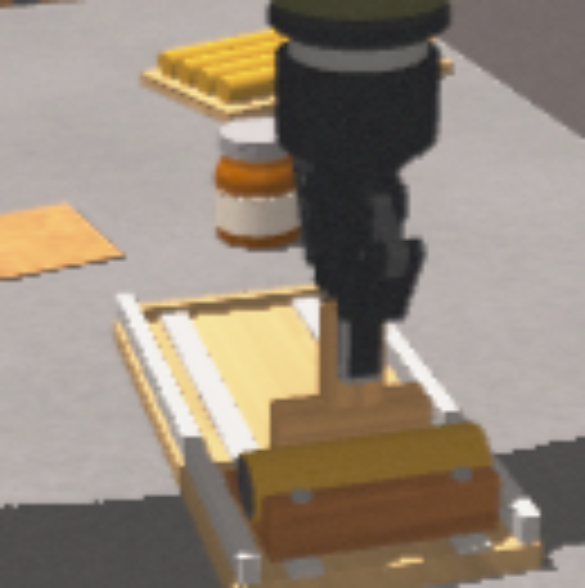

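A steady 7.2 N (6.4–7.7) held for about a second, with the tube seated against the stop and the paddle upright. Now I'll back off gently.

>>> play_rows(targets=[[[0, 0, 0], [0, 0.001, 0], 0], [[0, 0, 0], [0, 0.003, 0], 0], [[0, 0, 0], [0, 0.006, 0], 0], [[0, 0, 0], [0, 0.012, 0], 0], [[0, 0, 0], [0, 0.02, 0], 0], [[0, 0, 0], [0, 0.03, 0], 0], [[0, 0, 0], [0, 0.04, 0], 0], [[0, 0, 0], [0, 0.045, 0], 0]])

```text
time_s: 23.15
ee_pos: [0.5679, -0.0554, 0.1013]
tool_rot: [0.023, 1.0, 0.0, 0.0]
ft_force: [-0.0, 0.2, -1.2]
opening: 0.0214
```

>>> play_rows(targets=[[[0, 0, 0], [0, 0.005, -0.01], 0], [[0, 0, 0], [0, 0.01, -0.03], 0], [[0, 0, 0], [0, 0.02, -0.05], 0], [[0, 0, 0], [0, 0.03, -0.07], 0], [[0, 0, 0], [0, 0.04, -0.085], 0], [[0, 0, 0], [0, 0.045, -0.1], 0], [[0, 0, 0], [0, 0.05, -0.1], 0], [[0, 0, 0], [0, 0.05, -0.1], 0]])

```text
time_s: 24.15
ee_pos: [0.5699, -0.0065, 0.2008]
tool_rot: [0.023, 1.0, -0.0, -0.0]
ft_force: [-0.5, 0.0, -2.1]
opening: 0.0209
```

Run:
```python
from h import *
pic('s14')
go([.4648,.316,.2],96.9)
```

```text
t 24.2 pos [ 0.5697 -0.0069  0.2005] F [-0.2666  0.0462 -0.4526] open 0.021598886791124136
turn deg [-0.0091 -0.0802 -9.56  ] shift [0.1198 0.3176 0.0006]
```

View pics/s14.png

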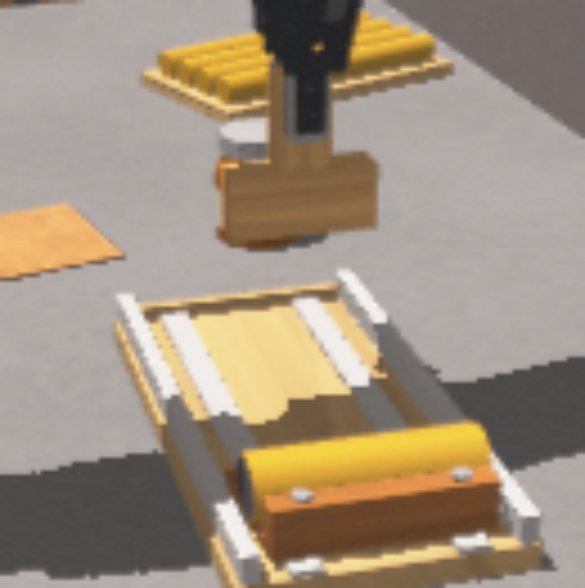

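The tube stays in the nest (245–490, 440–500) and the paddle is clear. I'll return it to the pad centre.

>>> play_rows(targets=[[[0, 0, -1], [0.01, 0.025, 0], 0], [[0, 0, -2.5], [0.026, 0.07, 0], 0], [[0, 0, -4], [0.044, 0.117, 0], 0], [[0, 0, -6], [0.062, 0.165, 0], 0], [[0, 0, -7.5], [0.08, 0.212, 0], 0], [[0, 0, -9], [0.098, 0.26, 0], 0], [[0, 0, -9.6], [0.112, 0.298, 0], 0], [[0, 0, -9.6], [0.12, 0.3176, 0], 0]])

```text
time_s: 25.2
ee_pos: [0.4637, 0.3182, 0.2005]
tool_rot: [-0.062, 0.998, 0.0, -0.001]
ft_force: [0.3, 0.1, -0.7]
opening: 0.0212
```

>>> play_rows(targets=[[[0, 0, 0], [0, 0, 0], 0], [[0, 0, 0], [0, 0, 0], 0], [[0, 0, 0], [0, 0, 0.02], 0], [[0, 0, 0], [0, 0, 0.05], 0], [[0, 0, 0], [0, 0, 0.08], 0], [[0, 0, 0], [0, 0, 0.1], 0], [[0, 0, 0], [0, 0, 0.115], 0], [[0, 0, 0], [0, 0, 0.12], 0]])

```text
time_s: 26.2
ee_pos: [0.4653, 0.315, 0.0805]
tool_rot: [-0.06, 0.998, -0.001, -0.0]
ft_force: [0.4, 0.6, -1.8]
opening: 0.0208
```

Run:
```python
from h import *
cv2.imwrite('pics/s15.png',cv2.resize(manip.snapshot('side')[60:220,120:300],None,fx=4,fy=3.7))
go([.4648,.316,.071],96.9)
avg(3)
```

```text
t 26.25 pos [0.4652 0.3153 0.0805] F [-0.6683 -0.2001 -0.3061] open 0.021381414417394863
turn deg [-0.0405 -0.0439 -0.0148] shift [0.0003 0.0007 0.0095]
t 26.4 x -323.73342195717197 Fx [0.3516 0.5228 0.7329] mean 0.535781957519773 Fz -1.5385968697398553 M [-0.0035 -0.0039 -0.0033]
```

View pics/s15.png

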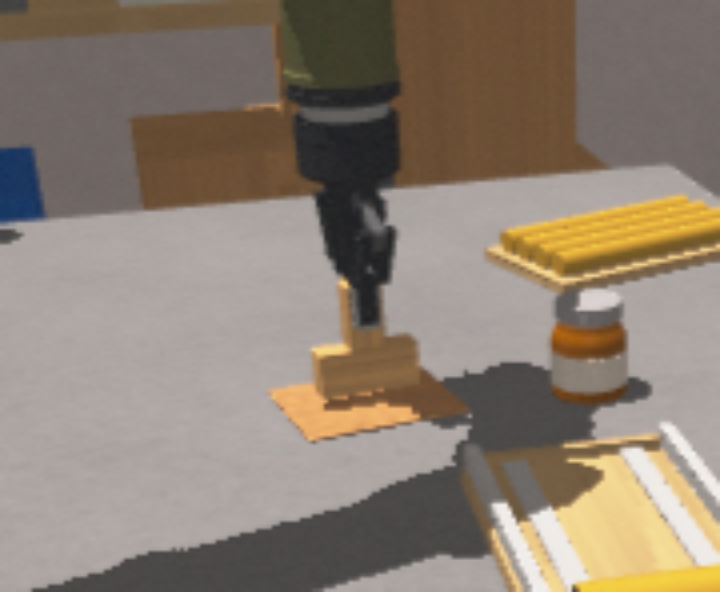

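The paddle hangs upright just above the pad, about 9 mm up. I'll lower it until it carries a light load.

>>> play_rows(targets=[[[0, 0, 0], [0, 0, 0.003], 0], [[0, 0, 0], [0, 0, 0.006], 0], [[0, 0, 0], [0, 0, 0.0075], 0], [[0, 0, 0], [0, 0, 0.0085], 0], [[0, 0, 0], [0, 0, 0.009], 0], [[0, 0, 0], [0, 0, 0.0095], 0], [[0, 0, 0], [0, 0, 0.01], 0], [[0, 0, 0], [0, 0, 0.01], 0]])

```text
time_s: 27.4
ee_pos: [0.465, 0.3161, 0.0712]
tool_rot: [-0.061, 0.998, -0.0, -0.0]
ft_force: [0.4, 0.5, -0.9]
opening: 0.0209
```

Run:
```python
from h import *
avg(5)
go([.4648,.316,.071],96.9)
```

```text
t 27.65 x -323.84605374372427 Fx [-0.5869 -0.6424  0.2203 -0.4968  0.7095] mean -0.15925520991795347 Fz -0.6339799379756321 M [ 0.0089 -0.0086  0.0008]
t 27.65 pos [0.465  0.3161 0.0713] F [-0.0188 -0.7094 -0.4029] open 0.021125803161725614
turn deg [0.0005 0.0012 0.0392] shift [ 0.0003 -0.0001  0.0003]
```

>>> play_rows(targets=[[[0, 0, 0], [0, 0, 0.0005], 0], [[0, 0, 0], [0, 0, 0.001], 0], [[0, 0, 0], [0, 0, 0.001], 0], [[0, 0, 0], [0, 0, 0.001], 0], [[0, 0, 0], [0, 0, 0.001], 15], [[0, 0, 0], [0, 0, 0.001], 40], [[0, 0, 0], [0, 0, 0.001], 100], [[0, 0, 0], [0, 0, 0.001], 100]])

```text
time_s: 28.65
ee_pos: [0.465, 0.3161, 0.0701]
tool_rot: [-0.061, 0.998, -0.0, -0.0]
ft_force: [-0.5, -0.9, -0.1]
opening: 0.0692
```

>>> play_rows(targets=[[[0, 0, 0], [0, 0, 0], 100], [[0, 0, 0], [0, 0, 0], 100], [[0, 0, 0], [0, 0, -0.01], 100], [[0, 0, 0], [0, 0, -0.03], 100], [[0, 0, 0], [0, 0, -0.06], 100], [[0, 0, 0], [0, 0, -0.1], 100], [[0, 0, 0], [0, 0, -0.14], 100], [[0, 0, 0], [0, 0, -0.16], 100]])

```text
time_s: 29.65
ee_pos: [0.4655, 0.3167, 0.2335]
tool_rot: [-0.061, 0.998, 0.001, 0.002]
ft_force: [1.0, 0.6, -0.1]
opening: 0.0855
```

Run:
```python
from h import *
im=manip.snapshot('side')
cv2.imwrite('pics/s16.png',cv2.resize(im[110:340,170:400],None,fx=3,fy=2.6))
st()
cv2.imwrite('pics/t16.png',manip.snapshot('top'))
cv2.imwrite('pics/s17.png',cv2.resize(im[130:185,180:250],None,fx=10,fy=10,interpolation=cv2.INTER_CUBIC))
```

```text
t 29.7 track x,y mm -325.01132086838595 -118.77438063877462 z 0.23529851080504863 Fx,Fy,Fz -0.38894571229532526 0.14946730672751884 1.4490630968306106 M [ 0.0569 -0.0685 -0.0198]
```

View pics/s16.png

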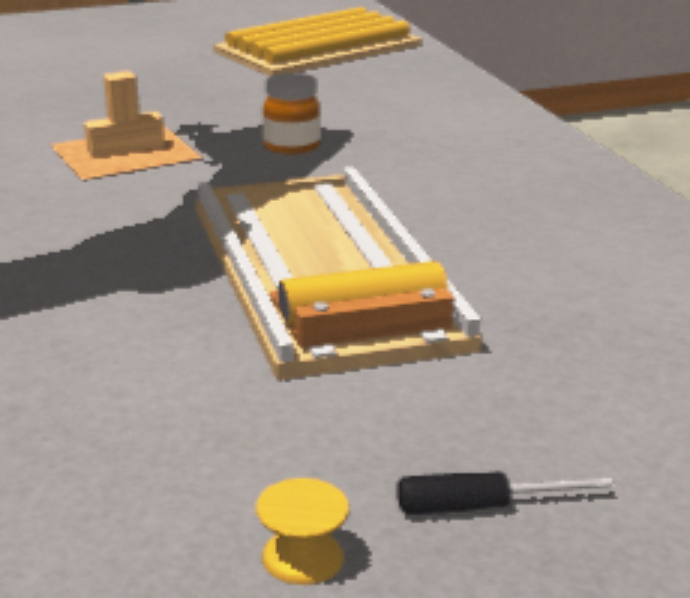

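View pics/s17.png

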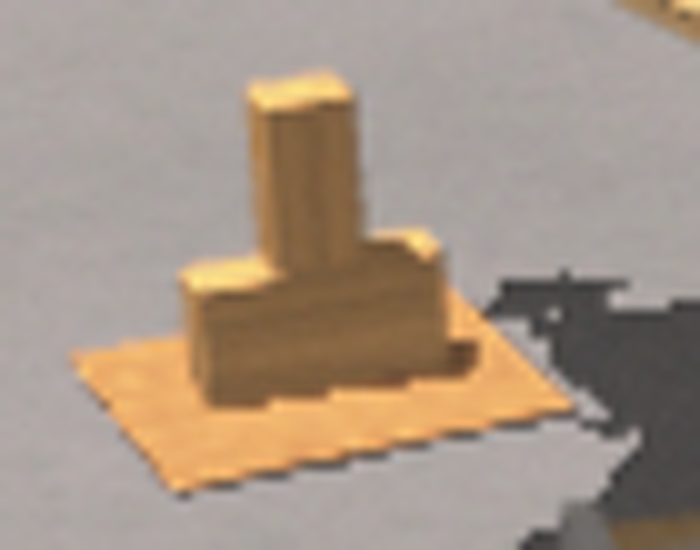

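View pics/t16.png

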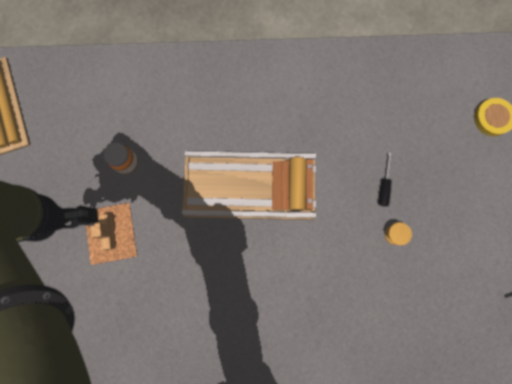

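In the side view the paddle stands upright on its pad at (125,120), released. The tube lies across the nest at (365,285). In the top view the tube is at (298,184), and the jar, cup and driver are where they started. One numeric check, then I'll hand in.

Run:
```python
from h import *
a=cv2.imread('pics/top0.png');b=manip.snapshot('top')
for n,(x0,y0,x1,y1) in {'driver+cup':(360,140,430,260)}.items(): print(n,'max diff',np.abs(a[y0:y1,x0:x1].astype(int)-b[y0:y1,x0:x1]).max())
im=b[150:222,286:312];hsv=cv2.cvtColor(im,cv2.COLOR_BGR2HSV);m=((hsv[...,0]>16)&(hsv[...,0]<30)&(hsv[...,1]>150)).astype('uint8')
n,l,s,c=cv2.connectedComponentsWithStats(m);k=1+s[1:,4].argmax();print(s[k])
p=c[k]+[286,150];w=onz('top',p,.055)[:2]-O;print('tube track x,y',1e3*w@EX,1e3*w@EY)
r=cv2.minAreaRect(np.argwhere(l==k)[:,::-1].astype('float32'));print(r)
P=onz('side',crop((300,90),180,130,10),.1);print('paddle handle top',P)
print(np.abs(manip.read_state()['joint_velocities']).max())
manip.finish_job()
```

```text
driver+cup max diff 9
[  6   9  12  49 344]
tube track x,y 116.98481811274424 0.7807025883934753
((11.5, 33.0), (48.0, 11.0), 90.0)
paddle handle top [0.4641 0.3146 0.1   ]
0.03826312909096051
the job is handed in; nothing more can be done
```

The job is handed in, and my checks show every step met. The hand-in gave no verdict, so the result is not confirmed.

**What I did:** I gripped the paddle by its handle and rolled the tube slowly up the ramp and over the ridge. I pressed it on the stop at 7.2 N by the wrist sensor (readings 6.4–7.7 N) for about a second. I then backed off and stood the paddle on its pad; in all it took about 30 s.

**Last checks:**
- **Tube:** its centre is at track x of about 117 mm by the top camera, and it lies square across the nest. I did not measure its height; the pictures show it seated in the pocket.
- **Stop face:** contact put it at about 136 mm; the picture had given about 135 mm.
- **Paddle:** it stands upright and released, within about 2 mm of the pad's centre.
- **Bystanders:** the cup and driver look unchanged in the pictures taken before and after. The jar was in shadow at the end and I judged it unmoved by eye only.
- **Disagreement:** stiffness on the stop felt like 9 N/mm on first contact but only about 2 N/mm afterwards. I stepped the push up in small increments and no force reading passed 8 N.

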